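# Make up two stereoscope repair kits

### The job

Make up two repair kits from the stock on the bench. In the green-lined tray, set the large amber lens (brass cell) flat in the middle of the round cork pad and stand the brass knob well inside the open bay beside it. In the red-lined tray, set the small amber lens (black cell) flat in the middle of the cork pad and then stand the tortoiseshell hood over it, and lay the boxwood stick in the middle of the bay, parallel to the divider, flat on the bay's floor; leave the clear lens and the steel knob where they are.

Things in the scene. Friction and masses are not known exactly. Their poses are not given: they have to be found in the camera images.
- tray_green: Fixed walnut tray lined in green, 120 (its x) x 160 mm (its y); origin: centre of underside, on the bench. Outer walls and a divider along x at y = 0 are 8 mm high above the bench, 4 mm thick. Round cork pad, diameter 72, centred at x = 0, y = -40 mm, top 6 mm above the bench. Open bay, inside 112 (x) x 74 (y) mm, centred at x = 0, y = +40 mm, floor 4 mm above the bench. Trays may swap sides.
- tray_red: Fixed walnut tray lined in red, 120 (its x) x 160 mm (its y); origin: centre of underside, on the bench. Outer walls and a divider along x at y = 0 are 8 mm high above the bench, 4 mm thick. Round cork pad, diameter 72, centred at x = 0, y = -40 mm, top 6 mm above the bench. Open bay, inside 112 (x) x 74 (y) mm, centred at x = 0, y = +40 mm, floor 4 mm above the bench. Trays may swap sides.
- lens_large_c (a point): Large amber (orange) glass lens in a round brass cell, diameter 56 mm, 16 mm high (the glass bulges under 2 mm above), glass upwards, about 60 g. Point: its centre, half-way up; z is its upright axis. Stands flat on the bench at the start.
- lens_small_c (a point): Small amber (orange) glass lens in a round black cell, diameter 38 mm, 16 mm high (the glass bulges under 2 mm above), glass upwards, about 60 g. Point: its centre, half-way up; z is its upright axis. Stands flat on the bench at the start.
- knob_brass_c (a point): Brass focusing knob: knurled upright cylinder, diameter 35 mm, 24 mm high, with a 4 mm stub on top, about 90 g. Point: its centre, half-way up; z is its upright axis. Stands flat on the bench at the start.
- hood_c (a point): Tortoiseshell (dark brown, amber-flecked) viewer hood: an upright round tube open at both ends, outer diameter 58 mm, inner diameter 50 mm, 42 mm high, about 50 g. It fits over the small lens with 6 mm to spare all round. Point: its centre, half-way up; z is its upright axis. Stands flat on the bench at the start.
- stick_c (a point): Pale yellow boxwood burnishing stick, 84 mm long (its x axis) and 16 by 16 mm in section, lying flat, about 30 g. Point: its centre, half-way up (8 mm).
- lens_clear_c (a point): Not for the kits: clear pale-blue glass lens in a grey steel cell, diameter 48 mm, 16 mm high, to be left alone. Point: its centre, half-way up; z is its upright axis. Stands flat on the bench at the start.
- knob_steel_c (a point): Not for the kits: grey steel knob of the same shape as the brass one, diameter 35 mm, 24 mm high, to be left alone. Point: its centre, half-way up; z is its upright axis. Stands flat on the bench at the start.

How it is judged:
By the outcome, as a careful person would: the job done as asked, in the order asked, and still so for the second after the job is handed in, with the robot touching nothing.
It also fails if it takes over 120 s, if anything falls off the work surface, if the arm or the gripper's body presses on something with over 40 N, if the wrist force passes 120 N, or if a joint passes its speed limit or range.

### The arm

A 6-joint arm with a two-finger parallel gripper is mounted at the origin on the work surface. World frame = base frame: x ahead of the robot, y to its left, z up, the work surface at z = 0. Lengths are in m, angles in rad, forces in N, time in s.
With the tool pointing down it reaches from about 0.425 to 0.925 m from the base axis. Payload 12.5 kg.
Tool frame: the origin (TCP) lies midway between the tips of the shut fingers; the grasp point (between the pads) lies 19 mm behind it (arm.pinch_z is the z of the grasp point in the tool frame, in m); z points along the fingers, x is the direction in which the jaws open and shut, and the axes are right-handed (so a half turn about z gives the same grasp; the last joint's range is limited). The gripper opens to 85 mm and grips with 20 to 120 N. Pads are 22 mm wide; open, the fingers measure 114 mm over their backs; the gripper's body (76 mm by 85 mm) begins 54 mm behind the grasp point. The pads swing forward as they close: fully open they stand 13 mm farther back than shut.
Start: joints at [1.016, 0.491, 1.559, -0, 1.092, -0.106], TCP at [0.271, 0.563, 0.231] pointing down, gripper open.
Joint ranges: [-3.1, 3.1], [-0.84, 2.19], [0.05, 2.79], [-1.13, 4.28], [0.06, 2.93], [-2.69, 2.69]. Speed limits (rad/s): [2.22, 2.22, 2.79, 3.14, 3.14, 3.14].

### API

Orientations are given as a unit quaternion [x, y, z, w].
In Python, from workcell import arm, eyes gives the robot as it stands. The module is installed in compiled form; this text tells all that it offers.
- The arm moves only by the shell command python3 -m jog 'ROWS'. ROWS is JSON, a list of rows, each a list of 3 entries, a list of its own where there are three numbers: the turn, a rotation vector about the tool's x, y, z in rad, then the shift along the tool's x, y, z in m, then the finger opening in m, from 0 to 0.0854. In form: [[[ax, ay, az], [tx, ty, tz], hand], ...]. A call has 1 to 5 rows; each row is the pose to reach, as a shift and turn from the pose commanded when the call began, along the tool's axes at that moment; what a row does not reach only later rows make up. A row lasts 1/8 s, in which the tool goes at most 62.5 mm and 10.7 degrees, less where a joint would pass 70% of its speed; a pose out of reach is approached as far as the arm can. A call with a gripper value outside its range is refused whole. The fingers move at their own pace and stop on an object; the grip force is fixed at half the most. Time passes only in rows, so rows that repeat a pose let the fingers close. It gives the time, the measured TCP pose, the force and the opening at its end, in the units of the state.
- arm.state(): the state, without advancing time (a new reading comes with each control period).
- eyes.get_image(name): name is "side" or "top"; returns a dict with "pixels" (480x640x3 uint8, red, green, blue), "fx", "fy", "cx", "cy" (pixels), "extrinsics" (4x4, takes a point from world to camera coordinates). Camera axes: x right, y up, looking along -z (the intrinsics and any distortion apply to the point x, -y, -z); pixel columns grow to the right and rows downward; lengths in m; the calibration is good to about 2 mm. A picture is of the moment at which its call begins. There is no depth.
- arm.sign_off(): hands the job in, once; it reports no verdict.
The state is a dict: "clock": time; "joints": joint angles; "qvel": joint speeds; "tau": joint torques, N m; "tcp_pos": TCP position; "ee_rot": TCP orientation; "contact_force": force on the tool from outside, world axes, zero at the start; "moment": the same for the moment, N m; "width": finger opening in m.
Only numpy, scipy, OpenCV 4.12 (cv2) and the standard library are available. Lean on these libraries where they do the work, as an engineer would, in place of code of your own. Each camera call takes 0.05 s, during which the arm holds its last target.

## Working session

There is one attempt and no reset: what is moved stays moved. The work goes in short steps, Python scripts to look and compute and a shell command to move; the robot and the scene stay as the last step left them, time stands still between calls to the robot, and variables do not carry over. Pictures are saved under pics/ and viewed, and the job is handed in when it is done.

```bash
mkdir -p pics
python3 - <<'E'
from workcell import arm, eyes
import cv2, numpy as np
for n in ("top","side"):
    d=eyes.get_image(n); cv2.imwrite(f"pics/{n}0.png",d["pixels"][:,:,::-1])
    print(n,d.keys(),d["fx"],d["fy"],d["cx"],d["cy"]);print(np.round(d["extrinsics"],4))
    print({k:v for k,v in d.items() if k not in("pixels","extrinsics")})
print(arm.state(),arm.pinch_z)
E
```

```text
top dict_keys(['pixels', 'fx', 'fy', 'cx', 'cy', 'extrinsics']) 553.1272686721949 553.1272686721949 318.16581187883816 228.5795460428581
[[ 0.0235 -0.9995  0.0188 -0.0172]
 [ 0.9804  0.0267  0.1951 -0.53  ]
 [-0.1956  0.0138  0.9806 -1.1213]
 [ 0.      0.      0.      1.    ]]
{'fx': 553.1272686721949, 'fy': 553.1272686721949, 'cx': 318.16581187883816, 'cy': 228.5795460428581}
side dict_keys(['pixels', 'fx', 'fy', 'cx', 'cy', 'extrinsics']) 479.9172595019878 479.9172595019878 302.8250244430837 244.4819163157201
[[ 0.712  -0.7019  0.0209 -0.3698]
 [ 0.4743  0.5027  0.7228 -0.2876]
 [-0.5178 -0.5047  0.6908 -0.5539]
 [ 0.      0.      0.      1.    ]]
{'fx': 479.9172595019878, 'fy': 479.9172595019878, 'cx': 302.8250244430837, 'cy': 244.4819163157201}
{'clock': 0.1, 'joints': array([ 1.01641368e+00,  4.91486456e-01,  1.55938763e+00,  7.30618619e-06,
        1.09168905e+00, -1.05606777e-01]), 'qvel': array([ 1.44490897e-04, -7.52136501e-04,  9.68321138e-05, -6.04466913e-04,
        8.55650291e-04,  1.49976713e-05]), 'tau': array([ 2.07291123e-03, -6.19453955e+01, -2.62027502e+01, -9.56808299e-05,
        2.85232585e-03, -4.89550348e-05]), 'tcp_pos': array([0.27104277, 0.56295352, 0.23079444]), 'ee_rot': array([ 8.46718857e-01,  5.32040357e-01, -4.37211027e-04,  2.10509609e-04]), 'contact_force': array([ 0.24166386, -0.198097  ,  0.0518455 ]), 'moment': array([ 0.01035105, -0.02727898, -0.00982942]), 'width': 0.08528326292676447} -0.0187
```

View pics/top0.png

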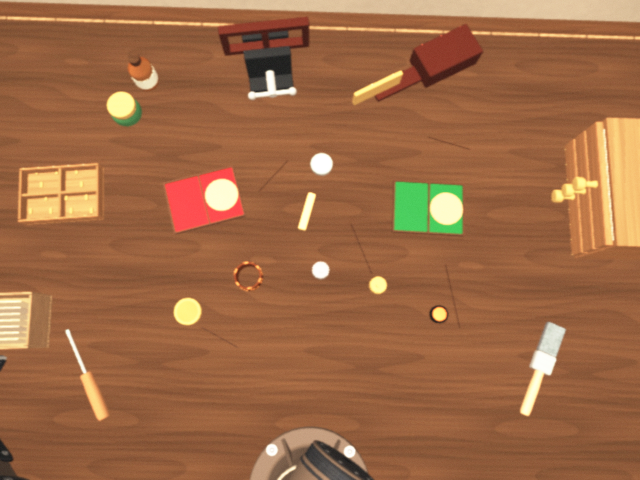

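View pics/side0.png

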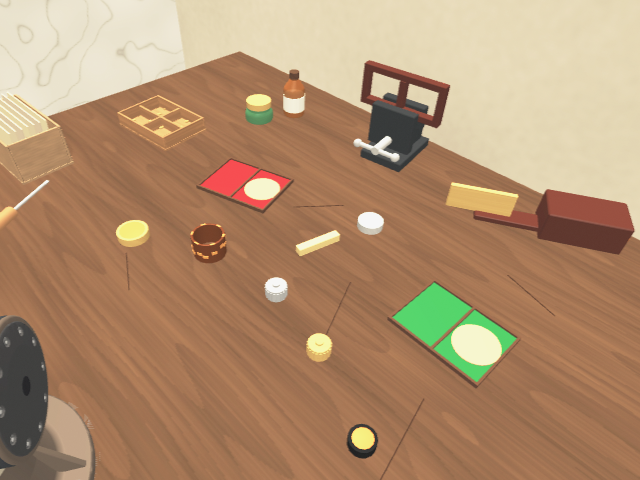

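Run:
```python
import cv2
a=cv2.imread("pics/top0.png")[130:340,150:480]; cv2.imwrite("pics/topz0.png",cv2.resize(a,None,fx=2.4,fy=2.4,interpolation=cv2.INTER_CUBIC))
a=cv2.imread("pics/side0.png")[150:470,100:530]; cv2.imwrite("pics/sidez0.png",cv2.resize(a,None,fx=1.8,fy=1.8,interpolation=cv2.INTER_CUBIC))
```

```text
(no output)
```

View pics/topz0.png

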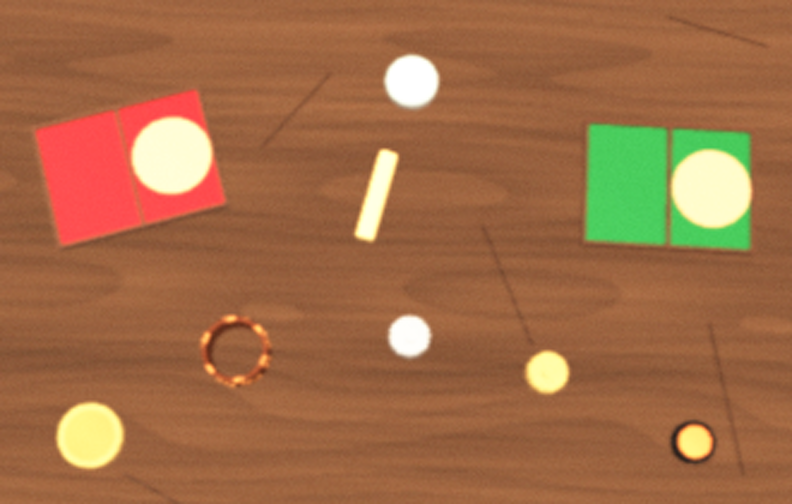

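View pics/sidez0.png

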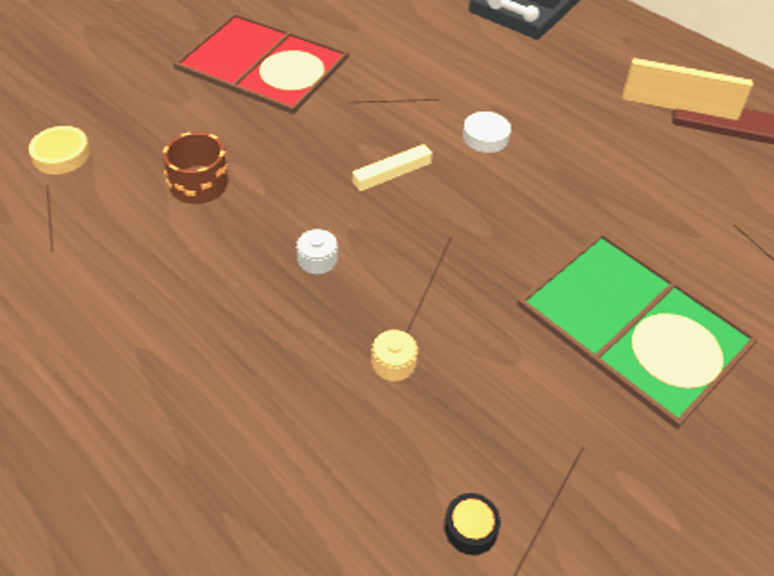

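```bash
cat > h.py <<'E'
import cv2, numpy as np
from workcell import arm, eyes
def snap(n,f=None):
    d=eyes.get_image(n); d["bgr"]=np.ascontiguousarray(d["pixels"][:,:,::-1])
    if f: cv2.imwrite("pics/"+f,d["bgr"])
    return d
def ray(d,u,v,z):
    E=d["extrinsics"];R,t=E[:3,:3],E[:3,3]; c=-R.T@t
    r=R.T@np.array([(u-d["cx"])/d["fx"],-(v-d["cy"])/d["fy"],-1.])
    return c+r*(z-c[2])/r[2]
def proj(d,p):
    E=d["extrinsics"];q=E[:3,:3]@np.asarray(p,float)+E[:3,3]
    return d["cx"]+d["fx"]*q[0]/-q[2], d["cy"]-d["fy"]*q[1]/-q[2]
def blob(d,u,v,r,thr=28,rule=None):
    """largest non-wood contour (hull) within r px of u,v"""
    y0,x0=max(0,int(v-r)),max(0,int(u-r)); a=d["bgr"][y0:int(v+r)+1,x0:int(u+r)+1]
    a=cv2.resize(a,None,fx=4,fy=4,interpolation=cv2.INTER_CUBIC)
    if rule is None:
        L=cv2.cvtColor(a,cv2.COLOR_BGR2LAB).astype(float)
        b=np.concatenate([L[:6].reshape(-1,3),L[-6:].reshape(-1,3),L[:,:6].reshape(-1,3),L[:,-6:].reshape(-1,3)])
        m=(np.linalg.norm(L-np.median(b,0),axis=2)>thr)
    else: m=rule(cv2.cvtColor(a,cv2.COLOR_BGR2HSV))
    m=m.astype(np.uint8)*255
    m=cv2.morphologyEx(m,cv2.MORPH_OPEN,np.ones((5,5)))
    cs,_=cv2.findContours(m,cv2.RETR_EXTERNAL,cv2.CHAIN_APPROX_NONE)
    pts=np.vstack([c for c in cs if cv2.contourArea(c)>60]) if r else 0
    h=cv2.convexHull(pts)
    return (h.reshape(-1,2)+.5)/4-.5+[x0,y0]
def cen(h):
    m=cv2.moments(h.astype(np.float32)); return m["m10"]/m["m00"],m["m01"]/m["m00"]
def foot(d,h,z): return np.array([ray(d,*p,z)[:2] for p in h])
E
python3 - <<'E'
from h import *
T=snap("top");S=snap("side")
O=dict(large=(188,311,133,233,.008,24),small=(439,314,362,440,.008,22),brass=(378,285,319,347,.013,22),hood=(248,276,208,243,.021,26),stick=(307,211,318,243,.008,28),clear=(321,164,370,223,.008,24),steel=(320,270,276,290,.013,20))
for k,(a,b,c,e,z,r) in O.items():
    for n,d,u,v in(("top",T,a,b),("side",S,c,e)):
        h=blob(d,u,v,r); c0=cen(h); p=ray(d,*c0,z); f=foot(d,h,z)
        rc=cv2.minAreaRect((f*1000).astype(np.float32))
        print(k,n,np.round(c0,1),"xy mm",np.round(p[:2]*1000,1),"rect",np.round(rc[1],1),round(rc[2],1))
E
```

```text
large top [187.  311.1] xy mm [352.4 270.7] rect [61.2 60.4] 47.8
large side [132.3 232.6] xy mm [352.7 270.4] rect [75.1 57.9] 61.1
small top [437.6 314.1] xy mm [ 359.  -265.1] rect [38.8 37.9] 1.4
small side [361.8 440.7] xy mm [ 359.7 -266.9] rect [44.8 38.6] 27.6
brass top [377.6 284.7] xy mm [ 418.4 -135.3] rect [39.9 40.1] 1.4
brass side [318.7 346.7] xy mm [ 418.1 -135. ] rect [49.6 38. ] 46.2
hood top [247.6 275.7] xy mm [429.8 144.2] rect [64.6 60.1] 12.9
hood side [208.5 242.6] xy mm [429.6 143. ] rect [104.5  59.4] 61.4
stick top [306.5 210.9] xy mm [578.4  22.4] rect [22.5 90.7] 75.9
stick side [317.3 242.4] xy mm [578.   22.6] rect [30.7 93.5] 75.4
clear top [321.1 163.5] xy mm [689.   -7.5] rect [53.2 54.2] 47.5
clear side [370.  222.7] xy mm [688.6  -7.8] rect [67.5 50. ] 38.5
steel top [320.2 269.5] xy mm [448.1 -10.9] rect [40.2 40.6] 1.5
steel side [275.8 288.9] xy mm [447.4 -10.8] rect [53.7 37.5] 48.7
```

Run:
```python
from h import *
T=snap("top");S=snap("side")
pad=lambda H:((H[...,0]>18)&(H[...,0]<42)&(H[...,2]>215)&(H[...,1]<115))
red=lambda H:(((H[...,0]<6)|(H[...,0]>172))&(H[...,1]>150)&(H[...,2]>150))
grn=lambda H:((H[...,0]>45)&(H[...,0]<80)&(H[...,1]>100))
for k,a,b,c,e,tr,ps,rl in (("red",221,194,262,188,(204,200),(245,184),red),("green",446,208,476,345,(428,208),(453,331),grn)):
    res={}
    for n,d,(u,v),(tu,tv) in(("top",T,(a,b),tr),("side",S,(c,e),ps)):
        h=blob(d,u,v,21 if n=="top" else 30,rule=pad); p=ray(d,*cen(h),.006); f=foot(d,h,.006)
        rc=cv2.minAreaRect((f*1000).astype(np.float32))
        H=blob(d,tu,tv,48 if n=="top" else 68,rule=rl); F=foot(d,H,.004 if n=="top" else .004)
        R=cv2.minAreaRect((F*1000).astype(np.float32))
        ctr=np.array(R[0]); dv=ctr-p[:2]*1000; # pad centre -> tray centre = +y*40
        print(k,n,"pad",np.round(p[:2]*1000,1),np.round(rc[1],1),"tray",np.round(ctr,1),np.round(R[1],1),round(R[2],1),"dist",round(np.linalg.norm(dv),1),"y-axis angle",round(np.degrees(np.arctan2(dv[1],dv[0])),1))
```

```text
red top pad [611.4 213.4] [71.3 72.2] tray [600.7 252.1] [114.8 155.5] 16.7 dist 40.1 y-axis angle 105.5
red side pad [611.1 212.5] [71.8 70. ] tray [602.8 254.1] [111.7 152.4] 16.6 dist 42.4 y-axis angle 101.4
green top pad [ 593.7 -288.8] [72.3 74.2] tray [ 595.8 -249.5] [151.4 111.5] 88.2 dist 39.4 y-axis angle 86.8
green side pad [ 593.  -290.2] [72.5 72.5] tray [ 597.3 -248.7] [152.4 110.6] 88.2 dist 41.7 y-axis angle 84.2
```

```bash
cat > plan.py <<'E'
import sys,numpy as np
from scipy.spatial.transform import Rotation as R
from workcell import arm
# args: x y z(mm) yaw(deg of tool x) ; prints turn & shift in current tool axes
x,y,z,a=map(float,sys.argv[1:5]); s=arm.state()
Rc=R.from_quat(s["ee_rot"]); t=np.radians(a); c,si=np.cos(t),np.sin(t)
best=None
for k in (1,-1):
    Rt=R.from_matrix(np.array([[k*c,k*si,0],[k*si,-k*c,0],[0,0,-1.]]).T)
    rv=(Rc.inv()*Rt).as_rotvec()
    if best is None or np.linalg.norm(rv)<np.linalg.norm(best): best=rv
d=Rc.inv().apply(np.array([x,y,z])/1000-s["tcp_pos"])
m=Rc.as_matrix()
print("t",round(s["clock"],2),"tcp",np.round(s["tcp_pos"]*1000,1),"yaw",round(np.degrees(np.arctan2(m[1,0],m[0,0])),1),"w",round(s["width"]*1000,1),"F",np.round(s["contact_force"],1),"j",np.round(s["joints"],2))
print("turn",np.round(best,4),"shift",np.round(d,4))
E
python3 plan.py 352.5 270.5 100 -2
```

```text
t 0.3 tcp [271.1 563.1 231.1] yaw 64.3 w 85.1 F [-0.6  0.1  0.9] j [ 1.02  0.49  1.56 -0.    1.09 -0.11]
turn [2.0000e-04 3.0000e-04 1.1569e+00] shift [-0.2282  0.2002  0.1312]
```

```bash
python3 -m jog '[[[0,0,0.2],[-0.04,0.035,0.02],0.085],[[0,0,0.38],[-0.08,0.07,0.045],0.085],[[0,0,0.56],[-0.12,0.105,0.07],0.085],[[0,0,0.74],[-0.16,0.14,0.09],0.085],[[0,0,0.92],[-0.2,0.175,0.11],0.085]]'; python3 plan.py 352.5 270.5 60 -2
```

```text
clock: 0.92
tcp_pos: [0.3423, 0.3055, 0.1209]
ee_rot: [0.995, 0.098, 0.0, -0.0]
contact_force: [1.1, -0.1, 0.2]
width: 0.0852
t 0.93 tcp [342.3 305.5 120.9] yaw 11.3 w 85.2 F [ 1.1 -0.1  0.2] j [0.58 0.43 2.07 0.   0.64 0.39]
turn [-0.0004 -0.0007  0.2313] shift [0.0031 0.0364 0.0609]
```

```bash
python3 -m jog '[[[0,0,0.13],[0.002,0.018,0.03],0.085],[[0,0,0.23],[0.003,0.036,0.06],0.085],[[0,0,0.23],[0.003,0.036,0.06],0.085]]'; python3 plan.py 352.5 270.5 2 -2
```

```text
clock: 1.3
tcp_pos: [0.3519, 0.2713, 0.0602]
ee_rot: [1.0, -0.015, -0.002, 0.001]
contact_force: [-0.0, -0.1, 0.4]
width: 0.0851
t 1.3 tcp [351.9 271.3  60.2] yaw -1.7 w 85.1 F [-0.  -0.1  0.4] j [0.51 0.53 2.15 0.   0.46 0.54]
turn [0.0017 0.003  0.0055] shift [0.0008 0.0007 0.0581]
```

Run:
```python
from h import *
S=snap("side"); cv2.imwrite("pics/s1.png",cv2.resize(S["bgr"][130:330,20:320],None,fx=2.4,fy=2.4))
```

```text
(no output)
```

View pics/s1.png

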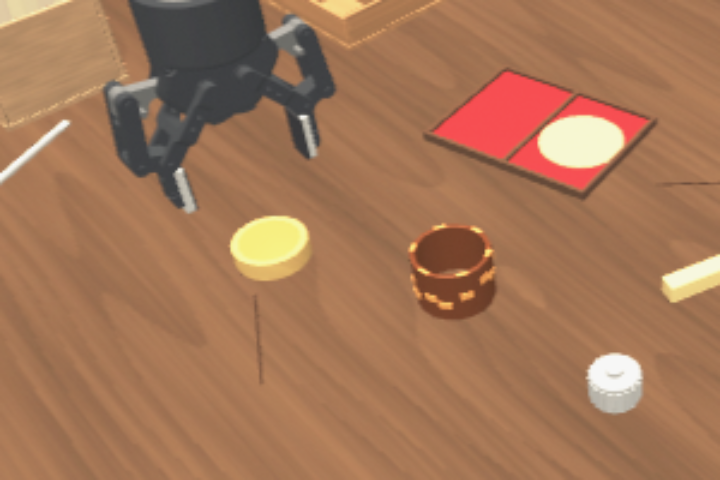

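The picture shows the open jaws above the large lens (around zoom pixel (270,245)), straddling it along world x. Going down and gripping.

```bash
python3 -m jog '[[[0,0,0],[0.001,0.001,0.03],0.085],[[0.002,0.003,0],[0.001,0.001,0.05],0.085],[[0.002,0.003,0],[0.001,0.001,0.058],0.085],[[0.002,0.003,0],[0.001,0.001,0.058],0.085],[[0.002,0.003,0],[0.001,0.001,0.058],0.045]]';python3 -m jog '[[[0,0,0],[0,0,0],0.045],[[0,0,0],[0,0,0],0.045],[[0,0,0],[0,0,0],0.045],[[0,0,0],[0,0,0],0.045]]'; python3 plan.py 352.5 270.5 90 -2
```

```text
clock: 1.98
tcp_pos: [0.3535, 0.2718, 0.0041]
ee_rot: [1.0, -0.014, 0.002, -0.001]
contact_force: [0.6, 0.1, 0.3]
width: 0.0695
clock: 2.48
tcp_pos: [0.3536, 0.2716, 0.0046]
ee_rot: [1.0, -0.014, 0.002, -0.002]
contact_force: [-3.2, -0.7, 15.5]
width: 0.0533
t 2.48 tcp [353.6 271.6   4.6] yaw -1.6 w 53.3 F [-3.2 -0.7 15.5] j [0.51 0.65 2.18 0.   0.31 0.53]
turn [-0.0031 -0.0047  0.0071] shift [-0.0006  0.0009 -0.0854]
```

Run:
```python
from h import *
S=snap("side"); cv2.imwrite("pics/s2.png",cv2.resize(S["bgr"][170:290,60:240],None,fx=4,fy=4,interpolation=cv2.INTER_CUBIC))
```

```text
(no output)
```

View pics/s2.png

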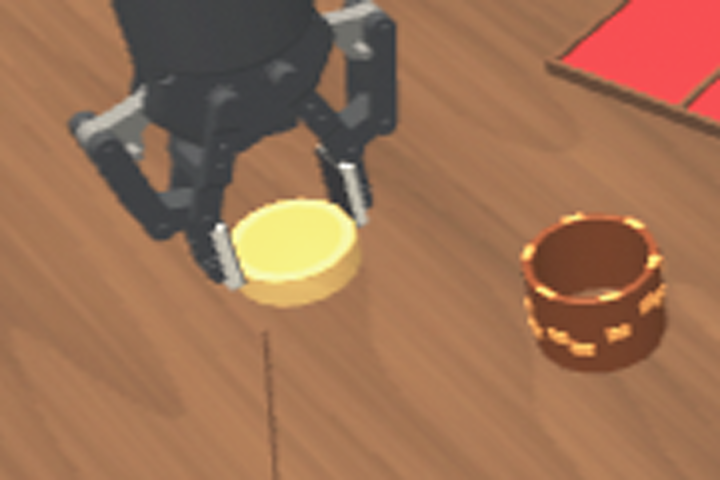

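```bash
python3 -m jog '[[[0,0,0],[0,0,-0.02],0.045],[[0,0,0],[0,0,-0.06],0.045],[[0,0,0],[0,0,-0.09],0.045],[[0,0,0],[0,0,-0.09],0.045]]';  python3 - <<'E'
from h import *
S=snap("side"); cv2.imwrite("pics/s3.png",cv2.resize(S["bgr"][100:260,40:260],None,fx=3.5,fy=3.5,interpolation=cv2.INTER_CUBIC))
E
python3 plan.py 593.4 -289.5 100 -2
```

```text
clock: 3.02
tcp_pos: [0.3537, 0.2716, 0.0953]
ee_rot: [1.0, -0.014, 0.004, -0.002]
contact_force: [-0.0, -0.1, -0.8]
width: 0.0527
t 3.08 tcp [353.2 271.3  94.1] yaw -1.6 w 52.9 F [-0.5 -0.7 -0.8] j [0.51 0.46 2.13 0.   0.54 0.53]
turn [-0.0033 -0.0051  0.007 ] shift [ 0.2558  0.5538 -0.0064]
```

View pics/s3.png

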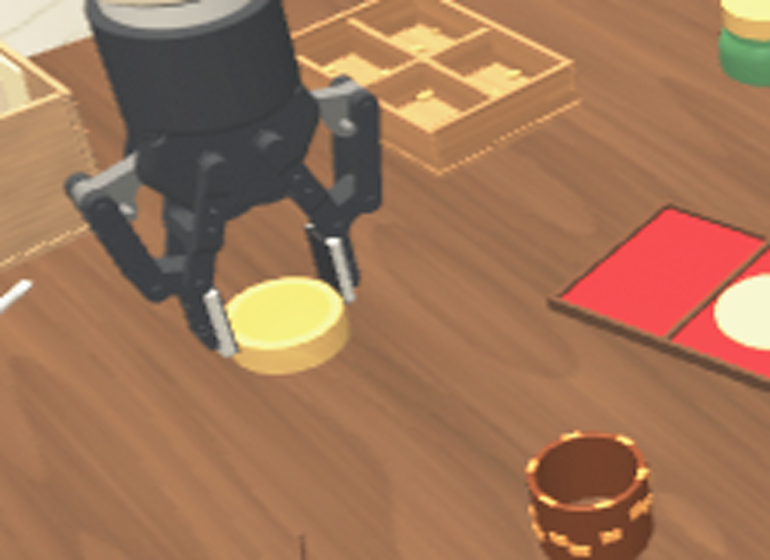

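```bash
python3 -m jog '[[[0,0,0],[0.04,0.03,0],0.045],[[-0.003,-0.005,0.007],[0.08,0.07,0],0.045],[[-0.003,-0.005,0.007],[0.12,0.115,0],0.045],[[-0.003,-0.005,0.007],[0.15,0.165,0],0.045],[[-0.003,-0.005,0.007],[0.175,0.215,0],0.045]]'; python3 -m jog '[[[0,0,0],[0.02,0.05,0],0.045],[[0,0,0],[0.04,0.105,0],0.045],[[0,0,0],[0.06,0.16,0],0.045],[[0,0,0],[0.075,0.215,0],0.045],[[0,0,0],[0.08,0.27,0],0.045]]'; python3 plan.py 593.4 -289.5 60 -2
```

```text
clock: 3.7
tcp_pos: [0.5223, 0.0495, 0.0919]
ee_rot: [1.0, -0.018, -0.002, 0.0]
contact_force: [0.8, 0.5, -1.1]
width: 0.0529
clock: 4.32
tcp_pos: [0.5923, -0.2231, 0.0916]
ee_rot: [1.0, -0.017, -0.002, 0.0]
contact_force: [0.1, 1.2, -0.6]
width: 0.0532
t 4.33 tcp [ 592.3 -223.1   91.6] yaw -2.0 w 53.2 F [ 0.1  1.2 -0.6] j [-0.46  0.66  1.66 -0.    0.82 -0.43]
turn [ 0.0001  0.0036 -0.0001] shift [0.0036 0.0663 0.0316]
```

```bash
python3 -m jog '[[[0,0.003,0],[0.003,0.04,0.01],0.045],[[0,0.003,0],[0.004,0.065,0.025],0.045],[[0,0.003,0],[0.004,0.065,0.045],0.045],[[0,0.003,0],[0.004,0.065,0.045],0.045]]'
python3 - <<'E'
from h import *
S=snap("side"); cv2.imwrite("pics/s4.png",cv2.resize(S["bgr"][230:410,360:560],None,fx=3.3,fy=3.3,interpolation=cv2.INTER_CUBIC))
E
python3 plan.py 593.4 -288.5 11 -2
```

```text
clock: 4.82
tcp_pos: [0.5929, -0.2847, 0.0458]
ee_rot: [1.0, -0.017, -0.002, -0.001]
contact_force: [0.3, -0.2, -0.7]
width: 0.0532
t 4.88 tcp [ 593.6 -284.8   47.2] yaw -1.9 w 53.3 F [ 0.2  0.6 -1. ] j [-0.55  0.75  1.62 -0.    0.77 -0.51]
turn [-0.0006  0.0014  0.0011] shift [0.     0.0037 0.0362]
```

View pics/s4.png

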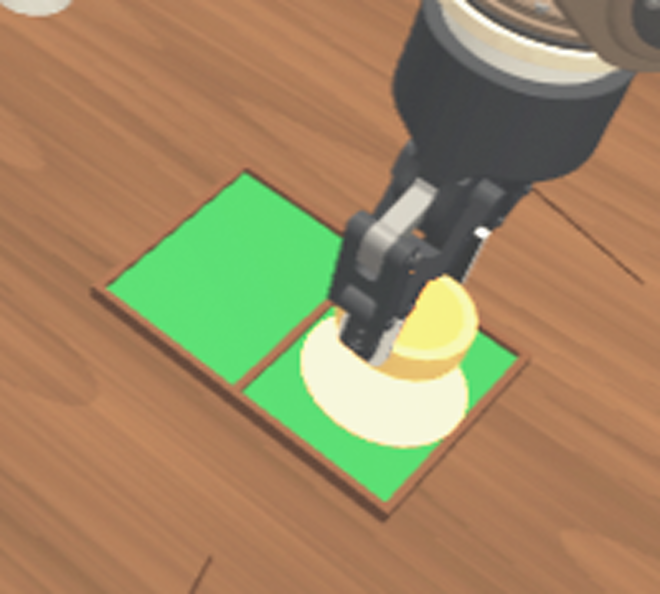

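```bash
python3 -m jog '[[[0,0,0],[0,0.004,0.015],0.045],[[0,0,0],[0,0.004,0.028],0.045],[[0,0,0],[0,0.004,0.033],0.045],[[0,0,0],[0,0.004,0.0345],0.045],[[0,0,0],[0,0.004,0.0355],0.045]]'; python3 plan.py 593.4 -288.5 10.3 -2
```

```text
clock: 5.5
tcp_pos: [0.594, -0.2905, 0.0132]
ee_rot: [1.0, -0.017, 0.001, 0.001]
contact_force: [-0.5, -0.3, -0.4]
width: 0.053
t 5.5 tcp [ 594.  -290.5   13.2] yaw -2.0 w 53.0 F [-0.5 -0.3 -0.4] j [-0.55  0.8   1.63 -0.    0.72 -0.52]
turn [ 0.0011 -0.0014  0.    ] shift [-0.0007 -0.002   0.0029]
```

```bash
python3 -m jog '[[[0,0,0],[0,-0.0015,0.001],0.045],[[0,0,0],[0,-0.0015,0.002],0.045],[[0,0,0],[0,-0.0015,0.002],0.045]]'; python3 plan.py 593.4 -288.5 10.3 -2
```

```text
clock: 5.88
tcp_pos: [0.5939, -0.2889, 0.0111]
ee_rot: [1.0, -0.017, 0.001, 0.0]
contact_force: [-0.2, 0.4, -0.6]
width: 0.0529
t 5.88 tcp [ 593.9 -288.9   11.1] yaw -2.0 w 52.9 F [-0.2  0.4 -0.6] j [-0.55  0.8   1.63 -0.    0.71 -0.52]
turn [ 0.001  -0.0011 -0.    ] shift [-0.0006 -0.0004  0.0008]
```

```bash
python3 -m jog '[[[0,0,0],[0,0,0.0007],0.045],[[0,0,0],[0,0,0.0007],0.045]]'; python3 -m jog '[[[0,0,0],[0,0,0.0007],0.045],[[0,0,0],[0,0,0.0007],0.045]]'
```

```text
clock: 6.12
tcp_pos: [0.594, -0.289, 0.0108]
ee_rot: [1.0, -0.017, 0.001, 0.001]
contact_force: [-1.5, 1.5, 5.4]
width: 0.0529
clock: 6.38
tcp_pos: [0.594, -0.2891, 0.0107]
ee_rot: [1.0, -0.018, 0.001, 0.001]
contact_force: [-4.2, 2.9, 10.9]
width: 0.0533
```

Contact with the pad. Opening moderately, then rising.

```bash
python3 -m jog '[[[0,0,0],[0,0,0],0.07],[[0,0,0],[0,0,0],0.07],[[0,0,0],[0,0,0],0.07],[[0,0,0],[0,0,-0.03],0.075],[[0,0,0],[0,0,-0.08],0.085]]'; python3 plan.py 418.3 -135 90 -2
```

```text
clock: 7.0
tcp_pos: [0.5931, -0.2885, 0.0888]
ee_rot: [1.0, -0.018, -0.001, -0.0]
contact_force: [0.7, -0.4, 0.3]
width: 0.0848
t 7.0 tcp [ 593.1 -288.5   88.8] yaw -2.0 w 84.8 F [ 0.7 -0.4  0.3] j [-0.55  0.7   1.59 -0.    0.85 -0.52]
turn [-0.0009  0.0022 -0.0001] shift [-0.1801 -0.1473 -0.0007]
```

```bash
python3 -m jog '[[[0,0,0],[-0.04,-0.035,0],0.085],[[-0.001,0.002,0],[-0.085,-0.07,0],0.085],[[-0.001,0.002,0],[-0.13,-0.105,0],0.085],[[-0.001,0.002,0],[-0.17,-0.14,0.01],0.085],[[-0.001,0.002,0],[-0.18,-0.147,0.03],0.085]]'; python3 -c "
from h import *
T=snap('top');S=snap('side')
h=blob(S,476,340,26,rule=lambda H:((H[...,0]>15)&(H[...,0]<40)&(H[...,1]>70)&(H[...,2]>120)))
print(cen(h),ray(S,*cen(h),.014))
cv2.imwrite('pics/s5.png',cv2.resize(np.hstack([T['bgr'][150:270,380:500],S['bgr'][270:390,400:540]]),None,fx=3,fy=3,interpolation=cv2.INTER_CUBIC))
"; python3 plan.py 418.3 -135 4 -2
```

```text
clock: 7.62
tcp_pos: [0.4172, -0.134, 0.0598]
ee_rot: [1.0, -0.017, 0.002, 0.001]
contact_force: [1.3, -1.4, 0.8]
width: 0.085
(478.785655363435, 341.7809255813152) [ 0.59361173 -0.29219269  0.014     ]
t 7.72 tcp [ 417.8 -134.7   58.5] yaw -2.0 w 85.3 F [-0.1 -0.   0.4] j [-0.46  0.53  2.17 -0.    0.44 -0.43]
turn [ 0.0007 -0.0005  0.0005] shift [0.0005 0.0002 0.0545]
```

View pics/s5.png

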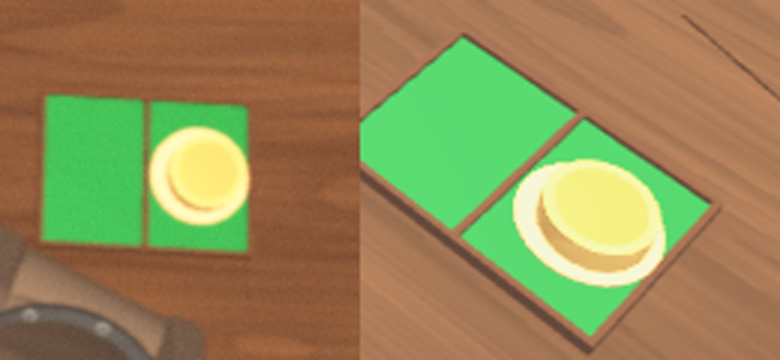

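```bash
python3 -c "
from h import *
T=snap('top');S=snap('side')
H=cv2.cvtColor(T['bgr'],cv2.COLOR_BGR2HSV); print(H[208,425:470:3].tolist())
H=cv2.cvtColor(S['bgr'],cv2.COLOR_BGR2HSV); print(H[340,445:510:4].tolist())
for th in (75,85,95,110):
  r=lambda H:((H[...,0]>8)&(H[...,0]<40)&(H[...,1]>th)&(H[...,2]>100))
  for d,u,v,rr in((T,448,206,17),(S,478,340,27)):
    h=blob(d,u,v,rr,rule=r); f=foot(d,h,.014)*1000; print(th,np.round(cen(h),1),np.round(ray(d,*cen(h),.014)*1000,1),np.round(np.ptp(f,axis=0),1))
"
```

```text
[[65, 164, 197], [24, 134, 137], [27, 69, 255], [26, 76, 255], [27, 112, 254], [26, 126, 255], [26, 130, 255], [26, 131, 255], [25, 132, 255], [25, 133, 255], [25, 136, 255], [25, 131, 255], [27, 103, 254], [10, 148, 152], [11, 147, 147]]
[[66, 151, 219], [66, 151, 219], [30, 33, 247], [30, 33, 247], [18, 134, 211], [30, 90, 247], [29, 115, 247], [29, 116, 247], [29, 117, 247], [28, 118, 247], [28, 119, 247], [28, 119, 247], [28, 120, 247], [30, 73, 247], [65, 151, 218], [66, 152, 218], [66, 152, 218]]
75 [449.3 207.1] [ 594.6 -294.3   14. ] [81. 79.]
75 [478.8 340.8] [ 595.2 -291.4   14. ] [143.8  92.4]
85 [452.2 206.8] [ 595.3 -300.7   14. ] [79.7 70.4]
85 [478.8 340.8] [ 595.2 -291.4   14. ] [143.8  92.4]
95 [452.4 207.1] [ 594.7 -301.3   14. ] [79.7 69.3]
95 [478.8 340.8] [ 595.2 -291.4   14. ] [143.8  92.4]
110 [452.9 207.3] [ 594.2 -302.2   14. ] [79.7 68.7]
110 [478.9 340.9] [ 595.2 -291.5   14. ] [143.5  91.9]
```

```bash
python3 -c "
from h import *
T=snap('top');S=snap('side')
for d,u,v,rr in((T,448,206,22),(S,479,336,28)):
  for th in (70,90,105):
    r=lambda H:((H[...,0]>20)&(H[...,0]<34)&(H[...,1]>th)&(H[...,1]<150)&(H[...,2]>225))
    h=blob(d,u,v,rr,rule=r); f=foot(d,h,.022)*1000; print(th,np.round(cen(h),1),np.round(ray(d,*cen(h),.022)*1000,1),np.round(np.ptp(f,axis=0),1))
"
```

```text
70 [446.5 207.4] [ 591.7 -286.    22. ] [64.3 71.6]
90 [448.7 206.9] [ 593.  -290.8   22. ] [59.2 60.5]
105 [448.  207.5] [ 591.5 -289.4   22. ] [53.4 57.4]
70 [480.2 339.4] [ 592.3 -292.8   22. ] [55.7 54.8]
90 [480.1 338.5] [ 593.6 -291.9   22. ] [45.8 45.2]
105 [480.2 338.4] [ 593.7 -292.    22. ] [44.  43.9]
```

The lens sits flat on the pad, about 2 mm from the pad centre by both cameras (zoom: lens ~ (600,215) within the pad). Good; on to the brass knob.

```bash
python3 -m jog '[[[0,0,0],[0,0,0.025],0.085],[[0,0,0],[0,0,0.045],0.075],[[0,0,0],[0,0,0.0545],0.065],[[0,0,0],[0,0,0.0545],0.04],[[0,0,0],[0,0,0.0545],0.025]]';python3 -m jog '[[[0,0,0],[0,0,0],0.025],[[0,0,0],[0,0,0],0.025],[[0,0,0],[0,0,0],0.025],[[0,0,0],[0,0,0],0.025]]'; python3 -m jog '[[[0,0,0],[0,0,0],0.025],[[0,0,0],[0,0,-0.04],0.025],[[0,0,0],[0,0,-0.08],0.025],[[0,0,0],[0,0,-0.08],0.025]]';python3 plan.py 596 -209.5 85 -2
```

```text
clock: 8.55
tcp_pos: [0.4196, -0.136, 0.0056]
ee_rot: [1.0, -0.018, 0.002, 0.001]
contact_force: [-3.2, 0.0, 10.6]
width: 0.0316
clock: 9.05
tcp_pos: [0.4196, -0.136, 0.0056]
ee_rot: [1.0, -0.017, 0.002, 0.001]
contact_force: [-1.2, -1.3, 7.9]
width: 0.032
clock: 9.55
tcp_pos: [0.4201, -0.1361, 0.0873]
ee_rot: [1.0, -0.017, 0.004, 0.002]
contact_force: [-1.0, -0.0, -2.4]
width: 0.0319
t 9.55 tcp [ 420.1 -136.1   87.3] yaw -2.0 w 31.9 F [-1.  -0.  -2.4] j [-0.46  0.47  2.15 -0.    0.52 -0.43]
turn [ 0.0041 -0.0079  0.0001] shift [0.1783 0.0672 0.004 ]
```

```bash
python3 -m jog '[[[0,0,0],[0.045,0.017,0],0.025],[[0.004,-0.008,0],[0.1,0.038,0],0.025],[[0.004,-0.008,0],[0.15,0.056,0.01],0.025],[[0.004,-0.008,0],[0.178,0.067,0.03],0.025],[[0.004,-0.008,0],[0.178,0.067,0.05],0.025]]';python3 plan.py 596 -209.5 10.5 -2;  python3 - <<'E'
from h import *
S=snap("side"); cv2.imwrite("pics/s6.png",cv2.resize(S["bgr"][230:410,340:560],None,fx=3.3,fy=3.3,interpolation=cv2.INTER_CUBIC))
E
```

```text
clock: 10.18
tcp_pos: [0.5956, -0.2094, 0.0334]
ee_rot: [1.0, -0.017, -0.002, -0.001]
contact_force: [-0.2, 0.1, -1.2]
width: 0.0316
t 10.18 tcp [ 595.6 -209.4   33.4] yaw -2.0 w 31.6 F [-0.2  0.1 -1.2] j [-0.44  0.74  1.7  -0.    0.71 -0.41]
turn [-0.0021  0.0049 -0.0001] shift [0.0005 0.0001 0.0229]
```

View pics/s6.png

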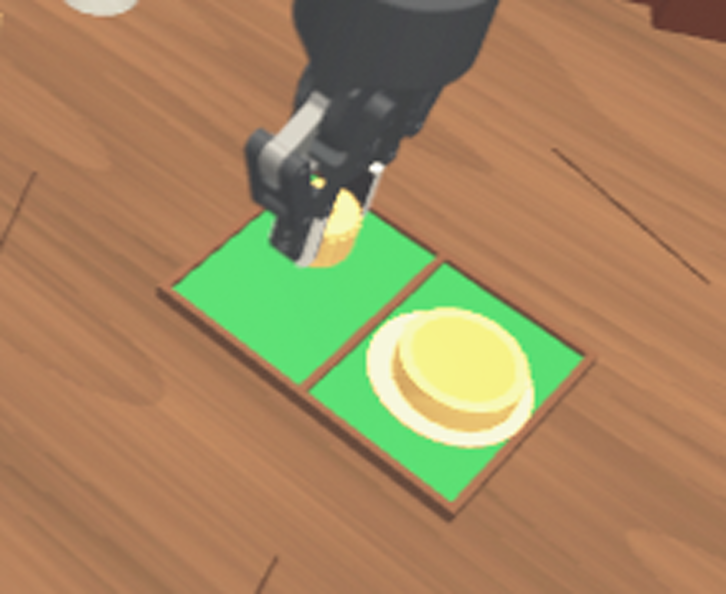

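Knob held upright over the bay, lens on the pad at (460,370). Lowering.

```bash
python3 -m jog '[[[0,0,0],[0,0,0.015],0.025],[[0,0,0],[0,0,0.021],0.025],[[0,0,0],[0,0,0.022],0.025],[[0,0,0],[0,0,0.023],0.025],[[0,0,0],[0,0,0.023],0.025]]'; python3 plan.py 596 -209.5 9.5 -2
```

```text
clock: 10.85
tcp_pos: [0.5948, -0.209, 0.013]
ee_rot: [1.0, -0.017, -0.002, -0.001]
contact_force: [0.6, -0.5, -1.1]
width: 0.032
t 10.85 tcp [ 594.8 -209.    13. ] yaw -2.0 w 32.0 F [ 0.6 -0.5 -1.1] j [-0.44  0.77  1.71 -0.    0.67 -0.41]
turn [-0.0018  0.0043 -0.    ] shift [0.0013 0.0005 0.0035]
```

```bash
python3 -m jog '[[[0,0,0],[0.001,0,0.002],0.025],[[0,0,0],[0.001,0,0.0025],0.025]]'; python3 -m jog '[[[0,0,0],[0,0,0.0007],0.025],[[0,0,0],[0,0,0.0007],0.025]]'
```

```text
clock: 11.1
tcp_pos: [0.5957, -0.2089, 0.01]
ee_rot: [1.0, -0.018, -0.002, -0.001]
contact_force: [0.5, -0.1, -1.8]
width: 0.0319
clock: 11.35
tcp_pos: [0.5957, -0.2089, 0.0098]
ee_rot: [1.0, -0.017, -0.002, -0.001]
contact_force: [-0.7, 0.2, 4.9]
width: 0.0316
```

Touching. Release, rise.

```bash
python3 -m jog '[[[0,0,0],[0,0,0.0003],0.045],[[0,0,0],[0,0,0],0.05],[[0,0,0],[0,0,-0.002],0.05],[[0,0,0],[0,0,-0.04],0.055],[[0,0,0],[0,0,-0.09],0.085]]'; python3 plan.py 359.3 -266 90 16.6;  python3 - <<'E'
from h import *
S=snap("side"); cv2.imwrite("pics/s7.png",cv2.resize(S["bgr"][230:410,340:560],None,fx=3,fy=3,interpolation=cv2.INTER_CUBIC))
E
```

```text
clock: 11.98
tcp_pos: [0.5955, -0.2089, 0.0994]
ee_rot: [1.0, -0.018, -0.004, -0.002]
contact_force: [0.1, -0.6, -0.0]
width: 0.0713
t 11.97 tcp [ 595.5 -208.9   99.4] yaw -2.0 w 71.3 F [ 0.1 -0.6 -0. ] j [-0.44  0.65  1.66 -0.    0.84 -0.41]
turn [-0.0042  0.0067 -0.3248] shift [-0.234   0.0653  0.0109]
```

View pics/s7.png

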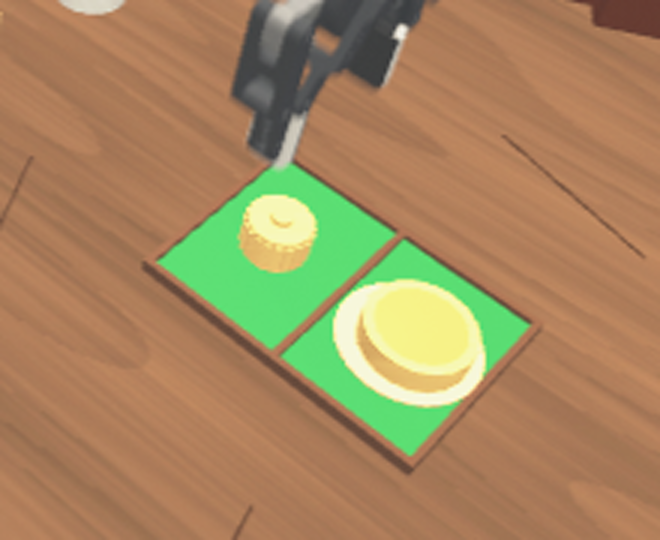

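Knob stands in the middle of the bay at (278,232). Now the small lens.

```bash
python3 -m jog '[[[0,0,-0.1],[-0.05,0.015,0],0.085],[[-0.004,0.007,-0.2],[-0.1,0.03,0],0.085],[[-0.004,0.007,-0.325],[-0.155,0.045,0.01],0.085],[[-0.004,0.007,-0.325],[-0.21,0.06,0.02],0.085],[[-0.004,0.007,-0.325],[-0.234,0.065,0.04],0.085]]';python3 -m jog '[[[0,0,0],[0,0,0],0.085]]';  python3 plan.py 359.3 -266 1.5 16.6
```

```text
clock: 12.65
tcp_pos: [0.3577, -0.2663, 0.0607]
ee_rot: [0.99, 0.144, 0.002, 0.001]
contact_force: [1.3, 0.5, -0.4]
width: 0.0849
clock: 12.78
tcp_pos: [0.3584, -0.2659, 0.0598]
ee_rot: [0.99, 0.143, 0.001, -0.0]
contact_force: [-0.4, 0.2, 0.3]
width: 0.0851
t 12.78 tcp [ 358.4 -265.9   59.8] yaw 16.5 w 85.1 F [-0.4  0.2  0.3] j [-0.79  0.53  2.15  0.    0.46 -1.08]
turn [-0.0004 -0.0012 -0.002 ] shift [0.0008 0.0004 0.0583]
```

```bash
python3 -m jog '[[[0,0,0],[0.001,0,0.025],0.085],[[0,0,0],[0.001,0,0.048],0.075],[[0,0,0],[0.001,0,0.058],0.065],[[0,0,0],[0.001,0,0.058],0.045],[[0,0,0],[0.001,0,0.058],0.028]]';python3 -m jog '[[[0,0,0],[0,0,0],0.028],[[0,0,0],[0,0,0],0.028],[[0,0,0],[0,0,0],0.028],[[0,0,0],[0,0,0],0.028]]'; python3 -m jog '[[[0,0,0],[0,0,0],0.028],[[0,0,0],[0,0,-0.04],0.028],[[0,0,0],[0,0,-0.09],0.028],[[0,0,0],[0,0,-0.09],0.028]]';python3 plan.py 611.2 213 90 16.6;  python3 - <<'E'
from h import *
S=snap("side"); cv2.imwrite("pics/s8.png",cv2.resize(S["bgr"][280:480,280:460],None,fx=3,fy=3,interpolation=cv2.INTER_CUBIC))
E
```

```text
clock: 13.4
tcp_pos: [0.3614, -0.2657, 0.0032]
ee_rot: [0.989, 0.145, 0.002, 0.001]
contact_force: [-0.7, 0.3, 0.2]
width: 0.0355
clock: 13.9
tcp_pos: [0.3613, -0.2658, 0.0032]
ee_rot: [0.989, 0.145, 0.002, 0.001]
contact_force: [0.6, 2.8, 6.4]
width: 0.0357
clock: 14.4
tcp_pos: [0.3616, -0.2664, 0.0955]
ee_rot: [0.989, 0.145, 0.003, 0.003]
contact_force: [-0.5, 0.3, -1.3]
width: 0.0356
t 14.4 tcp [ 361.6 -266.4   95.5] yaw 16.6 w 35.6 F [-0.5  0.3 -1.3] j [-0.78  0.46  2.12  0.    0.55 -1.07]
turn [ 0.0071 -0.0052  0.0004] shift [ 0.3763 -0.388   0.0047]
```

View pics/s8.png

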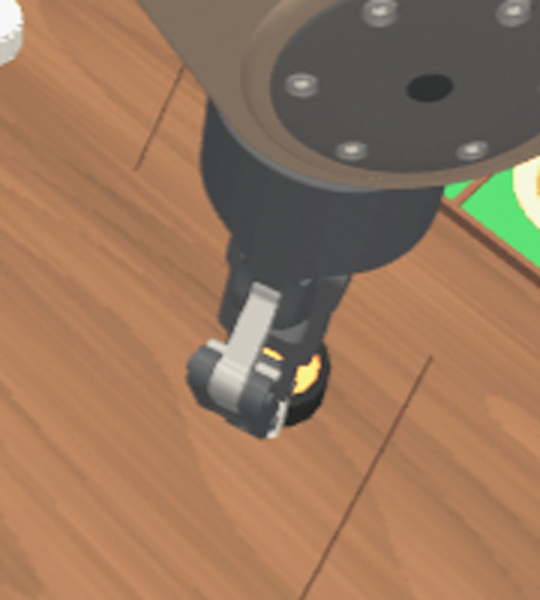

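```bash
python3 -m jog '[[[0,0,0],[0.03,-0.03,0],0.028],[[0.007,-0.005,0],[0.07,-0.07,0],0.028],[[0.007,-0.005,0],[0.112,-0.112,0],0.028],[[0.007,-0.005,0],[0.155,-0.155,0],0.028],[[0.007,-0.005,0],[0.198,-0.198,0],0.028]]';python3 -m jog '[[[0,0,0],[0.04,-0.04,0],0.028],[[0,0,0],[0.083,-0.083,0],0.028],[[0,0,0],[0.126,-0.126,0],0.028],[[0,0,0],[0.16,-0.165,0],0.028],[[0,0,0],[0.178,-0.185,0.005],0.028]]';  python3 plan.py 611.2 213 45 16.6
```

```text
clock: 15.08
tcp_pos: [0.494, -0.0172, 0.0913]
ee_rot: [0.99, 0.144, -0.003, -0.003]
contact_force: [0.6, -0.7, -0.1]
width: 0.0353
clock: 15.7
tcp_pos: [0.6116, 0.2115, 0.0863]
ee_rot: [0.989, 0.145, -0.002, -0.003]
contact_force: [-1.2, 0.8, -1.4]
width: 0.0353
t 15.7 tcp [611.6 211.5  86.3] yaw 16.7 w 35.3 F [-1.2  0.8 -1.4] j [ 0.23  0.68  1.63  0.01  0.83 -0.07]
turn [-0.0057  0.004   0.0021] shift [ 0.0002 -0.0013  0.0413]
```

```bash
python3 -m jog '[[[-0.003,0.002,0],[0,-0.001,0.03],0.028],[[-0.006,0.004,0],[0,-0.001,0.055],0.028],[[-0.006,0.004,0],[0,-0.001,0.07],0.028],[[-0.006,0.004,0],[0,-0.001,0.073],0.028],[[-0.006,0.004,0],[0,-0.001,0.073],0.028]]';  python3 plan.py 611.2 213 9.2 16.6;  python3 - <<'E'
from h import *
S=snap("side"); cv2.imwrite("pics/s9.png",cv2.resize(S["bgr"][100:250,170:340],None,fx=4,fy=4,interpolation=cv2.INTER_CUBIC))
E
```

```text
clock: 16.32
tcp_pos: [0.611, 0.2102, 0.0152]
ee_rot: [0.99, 0.144, 0.001, 0.0]
contact_force: [0.6, -0.3, -0.8]
width: 0.0354
t 16.32 tcp [611.  210.2  15.2] yaw 16.6 w 35.4 F [ 0.6 -0.3 -0.8] j [ 0.23  0.78  1.67 -0.    0.69 -0.06]
turn [ 0.0005 -0.0014  0.    ] shift [ 0.001  -0.0026  0.006 ]
```

View pics/s9.png

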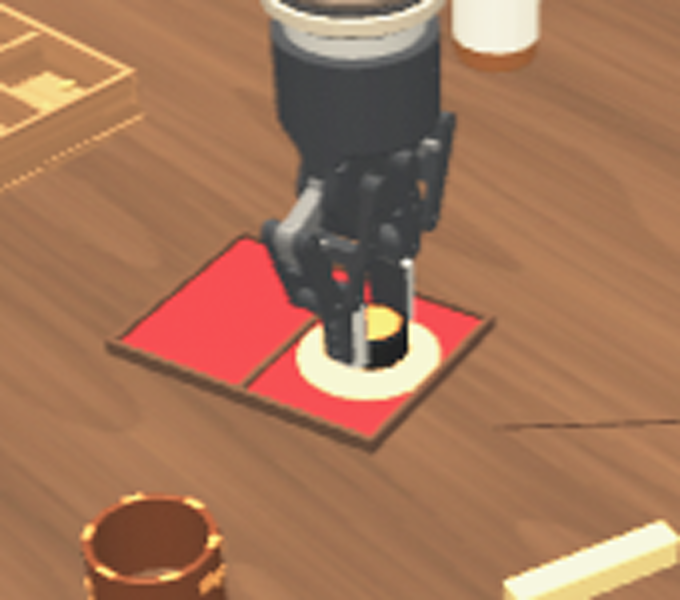

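```bash
python3 -m jog '[[[0,0,0],[0.001,-0.0025,0.003],0.028],[[0,0,0],[0.001,-0.0025,0.0045],0.028],[[0,0,0],[0.001,-0.0025,0.005],0.028]]'; python3 -m jog '[[[0,0,0],[0,0,0.0007],0.028],[[0,0,0],[0,0,0.0007],0.028]]';python3 plan.py 611.2 213 9.2 16.6
```

```text
clock: 16.75
tcp_pos: [0.611, 0.2131, 0.0101]
ee_rot: [0.989, 0.145, 0.001, 0.0]
contact_force: [0.3, 0.7, -0.4]
width: 0.0359
clock: 17.0
tcp_pos: [0.611, 0.213, 0.0093]
ee_rot: [0.99, 0.144, 0.001, 0.0]
contact_force: [-0.1, -1.1, -0.4]
width: 0.0356
t 17.0 tcp [611.  213.    9.3] yaw 16.6 w 35.6 F [-0.1 -1.1 -0.4] j [ 0.23  0.79  1.67 -0.    0.68 -0.06]
turn [ 0.0005 -0.0012  0.0003] shift [0.0002 0.0001 0.0001]
```

```bash
python3 -m jog '[[[0,0,0],[0,0,0.0007],0.028],[[0,0,0],[0,0,0.0007],0.028]]'
```

```text
clock: 17.25
tcp_pos: [0.611, 0.213, 0.0092]
ee_rot: [0.99, 0.145, 0.001, 0.0]
contact_force: [-2.6, -0.6, 7.3]
width: 0.0355
```

```bash
python3 -m jog '[[[0,0,0],[0,0,0],0.05],[[0,0,0],[0,0,0],0.055],[[0,0,0],[0,0,0],0.055],[[0,0,0],[0,0,-0.04],0.06],[[0,0,0],[0,0,-0.09],0.085]]'; python3 plan.py 429.7 143.5 95 16.6
```

```text
clock: 17.88
tcp_pos: [0.6104, 0.2129, 0.0986]
ee_rot: [0.99, 0.144, -0.001, 0.0]
contact_force: [0.5, 0.4, 0.2]
width: 0.0761
t 17.88 tcp [610.4 212.9  98.6] yaw 16.6 w 76.1 F [0.5 0.4 0.2] j [ 0.23  0.67  1.62 -0.    0.85 -0.06]
turn [0.0004 0.0013 0.0002] shift [-0.193   0.0148  0.0038]
```

```bash
python3 -m jog '[[[0,0,0],[-0.05,0.004,0],0.085],[[0,0,0],[-0.1,0.008,0],0.085],[[0,0,0],[-0.15,0.012,0],0.085],[[0,0,0],[-0.193,0.015,0.01],0.085],[[0,0,0],[-0.193,0.015,0.02],0.085]]'; python3 -c "
from h import *
T=snap('top');S=snap('side')
for d,u,v,rr in((T,220,190,12),(S,263,183,16)):
    h=blob(d,u,v,rr,rule=lambda H:((H[...,0]>8)&(H[...,0]<30)&(H[...,1]>100)&(H[...,2]>170)))
    print('glass',cen(h),np.round(ray(d,*cen(h),.023)*1000,1))
    h=blob(d,u,v,rr,rule=lambda H:(H[...,2]<110))
    print('cell',cen(h),np.round(ray(d,*cen(h),.014)*1000,1))
cv2.imwrite('pics/s10.png',cv2.resize(np.hstack([T['bgr'][150:240,160:260],S['bgr'][145:235,205:305]]),None,fx=4,fy=4,interpolation=cv2.INTER_CUBIC))
"; python3 plan.py 429.7 143.5 12 16.6
```

```text
clock: 18.5
tcp_pos: [0.4281, 0.1428, 0.0785]
ee_rot: [0.99, 0.144, -0.0, 0.0]
contact_force: [0.9, 0.8, -0.2]
width: 0.0851
glass (220.1590260798696, 191.962231730508) [612.3 213.1  23. ]
cell (223.664373088685, 199.07122833843016) [598.7 205.9  14. ]
glass (262.7485915492958, 177.75312989045383) [622.3 220.6  23. ]
cell (261.94675577982963, 187.994658578484) [606.2 205.1  14. ]
t 18.6 tcp [430.7 143.5  77.9] yaw 16.6 w 85.0 F [ 0.2 -0.4  0.6] j [ 0.18  0.5   2.12 -0.    0.52 -0.11]
turn [ 0.0005 -0.001   0.0001] shift [-0.001  -0.0003  0.0659]
```

View pics/s10.png

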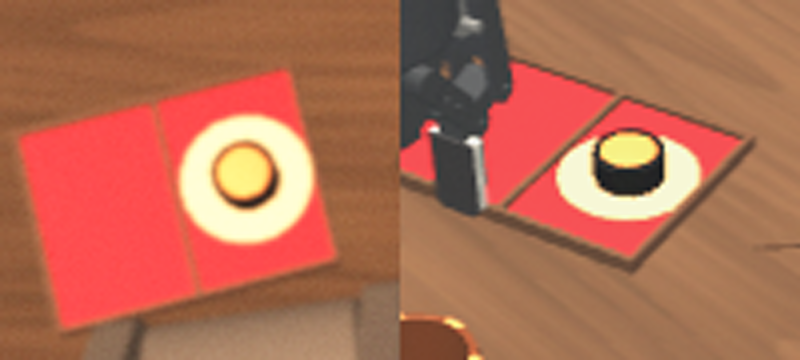

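```bash
python3 -m jog '[[[0,0,0],[0,0,0.03],0.085],[[0,0,0],[0,0,0.05],0.085],[[0,0,0],[0,0,0.066],0.085],[[0,0,0],[0,0,0.066],0.065],[[0,0,0],[0,0,0.066],0.048]]';python3 -m jog '[[[0,0,0],[0,0,0],0.048],[[0,0,0],[0,0,0],0.048],[[0,0,0],[0,0,0],0.048],[[0,0,0],[0,0,0],0.048]]'; python3 -m jog '[[[0,0,0],[0,0,0],0.048],[[0,0,0],[0,0,-0.04],0.048],[[0,0,0],[0,0,-0.09],0.048],[[0,0,0],[0,0,-0.09],0.048]]';python3 plan.py 611.5 213 102 16.6;  python3 - <<'E'
from h import *
S=snap("side"); cv2.imwrite("pics/s11.png",cv2.resize(S["bgr"][100:290,120:330],None,fx=3,fy=3,interpolation=cv2.INTER_CUBIC))
E
```

```text
clock: 19.23
tcp_pos: [0.4311, 0.1437, 0.013]
ee_rot: [0.99, 0.144, 0.001, 0.0]
contact_force: [0.3, -0.5, 0.4]
width: 0.056
clock: 19.73
tcp_pos: [0.431, 0.1436, 0.013]
ee_rot: [0.99, 0.145, 0.001, 0.0]
contact_force: [0.2, 0.7, 7.4]
width: 0.0563
clock: 20.23
tcp_pos: [0.4315, 0.1437, 0.1053]
ee_rot: [0.989, 0.145, 0.004, 0.0]
contact_force: [0.0, 0.6, -1.3]
width: 0.0564
t 20.23 tcp [431.5 143.7 105.3] yaw 16.6 w 56.4 F [ 0.   0.6 -1.3] j [ 0.18  0.45  2.1  -0.    0.59 -0.11]
turn [ 0.0012 -0.0071  0.0005] shift [ 0.1923 -0.0148  0.0046]
```

View pics/s11.png

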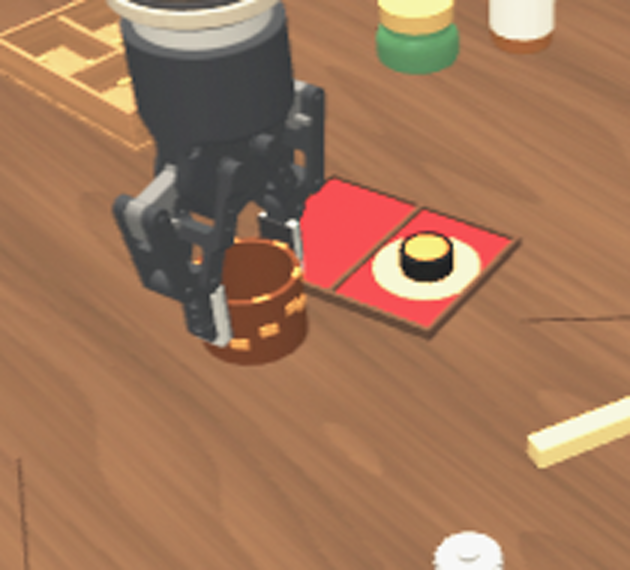

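```bash
python3 -m jog '[[[0,0,0],[0.04,-0.003,0],0.048],[[0.001,-0.007,0],[0.09,-0.007,0],0.048],[[0.001,-0.007,0],[0.14,-0.011,0],0.048],[[0.001,-0.007,0],[0.18,-0.015,0],0.048],[[0.001,-0.007,0],[0.192,-0.015,0.005],0.048]]';python3 -m jog '[[[0,0,0],[0,0,0.02],0.048],[[0,0,0],[0,0,0.035],0.048],[[0,0,0],[0,0,0.035],0.048]]'; python3 plan.py 611.3 213 20 16.6;  python3 - <<'E'
from h import *
S=snap("side"); cv2.imwrite("pics/s12.png",cv2.resize(S["bgr"][80:240,180:350],None,fx=3.6,fy=3.6,interpolation=cv2.INTER_CUBIC))
E
```

```text
clock: 20.9
tcp_pos: [0.611, 0.2132, 0.0955]
ee_rot: [0.989, 0.145, -0.004, 0.0]
contact_force: [-1.1, -1.5, -0.6]
width: 0.0564
clock: 21.28
tcp_pos: [0.6085, 0.2123, 0.0608]
ee_rot: [0.99, 0.144, -0.005, 0.0]
contact_force: [1.1, -0.6, 0.0]
width: 0.0562
t 21.27 tcp [608.5 212.3  60.8] yaw 16.6 w 56.2 F [ 1.1 -0.6  0. ] j [ 0.23  0.72  1.65  0.    0.79 -0.06]
turn [-0.0007  0.0092  0.0002] shift [0.0032 0.0001 0.0408]
```

View pics/s12.png

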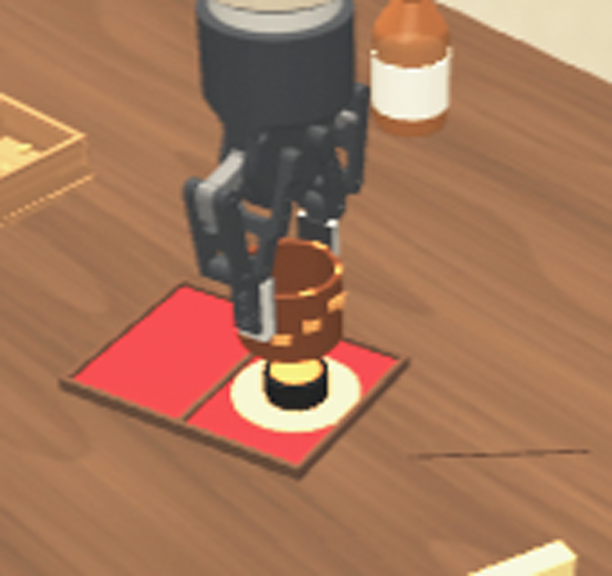

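```bash
python3 -m jog '[[[0,0.009,0],[0.003,0,0.01],0.048],[[0,0.009,0],[0.003,0,0.018],0.048],[[0,0.009,0],[0.003,0,0.018],0.048]]'; python3 plan.py 611.3 213 20 16.6;  python3 - <<'E'
from h import *
S=snap("side"); cv2.imwrite("pics/s13.png",cv2.resize(S["bgr"][120:240,200:320],None,fx=4.5,fy=4.5,interpolation=cv2.INTER_CUBIC))
E
```

```text
clock: 21.7
tcp_pos: [0.6122, 0.2134, 0.0439]
ee_rot: [0.99, 0.144, 0.001, -0.0]
contact_force: [0.1, -0.3, -0.1]
width: 0.0562
t 21.7 tcp [612.2 213.4  43.9] yaw 16.6 w 56.2 F [ 0.1 -0.3 -0.1] j [ 0.23  0.74  1.65  0.    0.75 -0.06]
turn [-0.0006 -0.0021  0.0002] shift [-0.001   0.0002  0.0239]
```

View pics/s13.png

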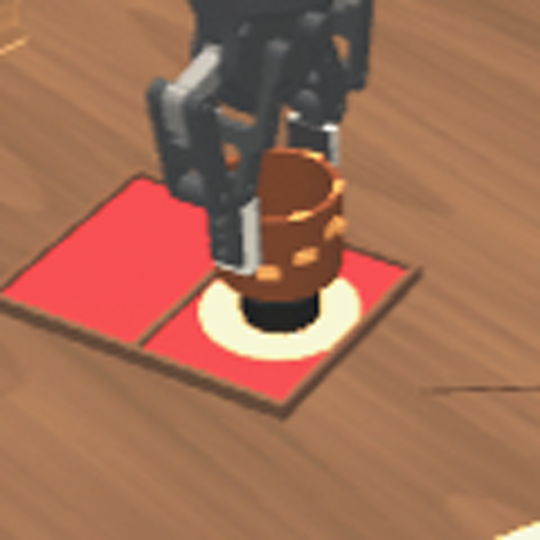

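Hood (280,250) is centred over the lens (280,310). Lowering.

```bash
python3 -m jog '[[[0,-0.001,0],[-0.001,0,0.01],0.048],[[0,-0.001,0],[-0.001,0,0.016],0.048],[[0,-0.001,0],[-0.001,0,0.02],0.048],[[0,-0.001,0],[-0.001,0,0.022],0.048],[[0,-0.001,0],[-0.001,0,0.0225],0.048]]'; python3 plan.py 611.3 213 19 16.6
```

```text
clock: 22.38
tcp_pos: [0.6117, 0.2133, 0.022]
ee_rot: [0.99, 0.144, 0.001, -0.0]
contact_force: [-0.7, 0.7, -0.6]
width: 0.056
t 22.38 tcp [611.7 213.3  22. ] yaw 16.6 w 56.0 F [-0.7  0.7 -0.6] j [ 0.23  0.77  1.66  0.    0.71 -0.06]
turn [-0.0005 -0.0022  0.0003] shift [-0.0004  0.0002  0.003 ]
```

```bash
python3 -m jog '[[[0,0,0],[0,0,0.0015],0.048],[[0,0,0],[0,0,0.0025],0.048],[[0,0,0],[0,0,0.0025],0.048]]'; python3 -m jog '[[[0,0,0],[0,0,0.0007],0.048],[[0,0,0],[0,0,0.0007],0.048]]'
```

```text
clock: 22.75
tcp_pos: [0.6116, 0.2133, 0.0195]
ee_rot: [0.99, 0.145, 0.001, -0.0]
contact_force: [0.7, -0.4, -0.4]
width: 0.0563
clock: 23.0
tcp_pos: [0.6117, 0.2133, 0.019]
ee_rot: [0.99, 0.145, 0.001, -0.0]
contact_force: [-0.1, -0.3, 2.4]
width: 0.0562
```

```bash
python3 -m jog '[[[0,0,0],[0,0,0.0003],0.065],[[0,0,0],[0,0,0],0.075],[[0,0,0],[0,0,0],0.08],[[0,0,0],[0,0,-0.04],0.085],[[0,0,0],[0,0,-0.09],0.085]]'; python3 -m jog '[[[0,0,0],[0,0.05,0],0.085],[[0,0,0],[0,0.1,0],0.085],[[0,0,0],[0,0.15,0],0.085]]';  python3 - <<'E'
from h import *
T=snap('top');S=snap("side"); cv2.imwrite("pics/s14.png",np.hstack([cv2.resize(S["bgr"][140:260,190:340],(600,480),interpolation=cv2.INTER_CUBIC)]))
cv2.imwrite("pics/t14.png",cv2.resize(T["bgr"][140:260,160:320],(640,480),interpolation=cv2.INTER_CUBIC))
h=blob(S,317,242,28); print(cen(h),ray(S,*cen(h),.008))
E
python3 plan.py 578.2 22.5 70 75.5
```

```text
clock: 23.62
tcp_pos: [0.611, 0.213, 0.1089]
ee_rot: [0.99, 0.144, -0.0, -0.0]
contact_force: [0.1, -0.7, 0.3]
width: 0.0853
clock: 24.0
tcp_pos: [0.6547, 0.0681, 0.109]
ee_rot: [0.989, 0.145, 0.001, -0.0]
contact_force: [0.2, -0.4, -0.0]
width: 0.085
(317.33198179842435, 242.43763243683782) [0.57790956 0.02255823 0.008     ]
t 24.1 tcp [655.5  65.2 108.7] yaw 16.4 w 85.1 F [-0.3  0.9  0.7] j [-0.    0.67  1.59  0.    0.88 -0.29]
turn [ 0.0017 -0.0024 -1.0319] shift [-0.0863  0.0191  0.0385]
```

View pics/s14.png

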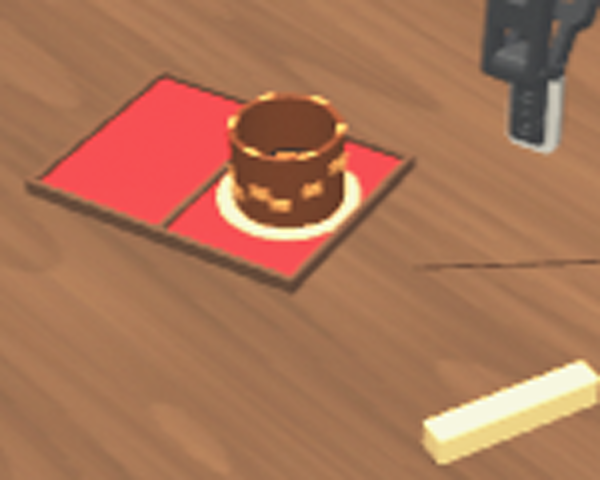

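View pics/t14.png

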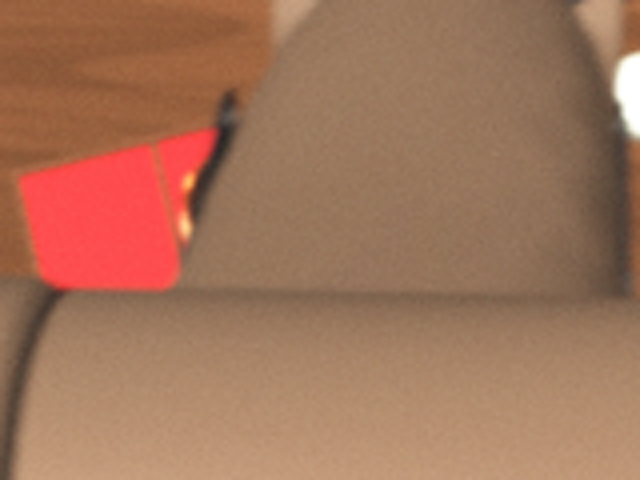

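```bash
python3 -m jog '[[[0,0,-0.18],[-0.03,0.006,0],0.085],[[0,0,-0.36],[-0.06,0.012,0],0.085],[[0,0,-0.54],[-0.086,0.019,0],0.085],[[0,0,-0.72],[-0.086,0.019,0.01],0.085],[[0,0,-0.9],[-0.086,0.019,0.02],0.085]]'; python3 -m jog '[[[0,0,-0.13],[0,0,0.02],0.07],[[0,0,-0.13],[0,0,0.03],0.06],[[0,0,-0.13],[0,0,0.03],0.06]]'; python3 plan.py 578 22.5 4 75.5;  python3 - <<'E'
from h import *
S=snap("side"); cv2.imwrite("pics/s15.png",cv2.resize(S["bgr"][160:280,240:400],(640,480),interpolation=cv2.INTER_CUBIC))
E
```

```text
clock: 24.72
tcp_pos: [0.5772, 0.027, 0.0886]
ee_rot: [0.826, 0.563, 0.001, 0.0]
contact_force: [0.5, 0.0, -0.8]
width: 0.0847
clock: 25.1
tcp_pos: [0.5772, 0.027, 0.0581]
ee_rot: [0.791, 0.612, 0.001, -0.0]
contact_force: [-0.4, 0.9, -0.1]
width: 0.0603
t 25.1 tcp [577.2  27.   58.1] yaw 75.5 w 60.3 F [-0.4  0.9 -0.1] j [-0.07  0.65  1.83  0.    0.66 -1.39]
turn [ 0.0004 -0.0013 -0.0002] shift [-0.0043  0.0019  0.0541]
```

View pics/s15.png

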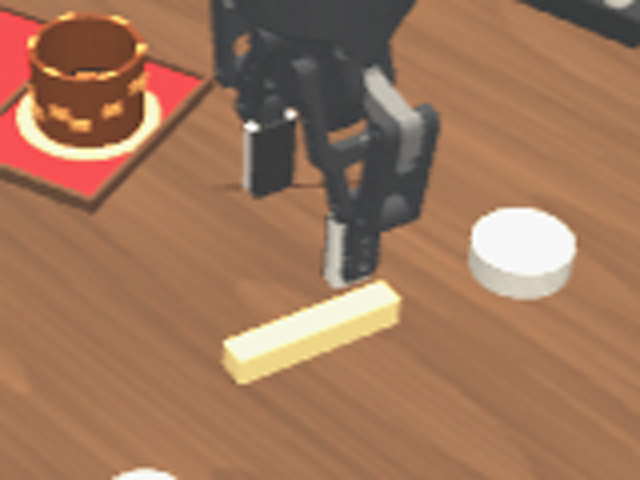

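```bash
python3 -m jog '[[[0,0,0],[-0.0043,0.002,0.025],0.06],[[0,0,0],[-0.0043,0.002,0.045],0.05],[[0,0,0],[-0.0043,0.002,0.054],0.04],[[0,0,0],[-0.0043,0.002,0.054],0.02],[[0,0,0],[-0.0043,0.002,0.054],0.006]]';python3 -m jog '[[[0,0,0],[0,0,0],0.006],[[0,0,0],[0,0,0],0.006],[[0,0,0],[0,0,0],0.006],[[0,0,0],[0,0,0],0.006]]';python3 -m jog '[[[0,0,0],[0,0,0],0.006],[[0,0,0],[0,0,-0.03],0.006],[[0,0,0],[0,0,-0.06],0.006],[[0,0,0],[0,0,-0.06],0.006]]'; python3 plan.py 589 290 65 106.6;  python3 - <<'E'
from h import *
S=snap("side"); cv2.imwrite("pics/s16.png",cv2.resize(S["bgr"][140:260,240:400],(640,480),interpolation=cv2.INTER_CUBIC))
E
```

```text
clock: 25.78
tcp_pos: [0.5789, 0.0221, 0.0055]
ee_rot: [0.79, 0.613, 0.002, 0.001]
contact_force: [0.2, -0.1, -0.2]
width: 0.0141
clock: 26.28
tcp_pos: [0.5788, 0.0221, 0.0053]
ee_rot: [0.79, 0.613, 0.002, 0.001]
contact_force: [-1.4, 1.0, 6.6]
width: 0.0141
clock: 26.78
tcp_pos: [0.5793, 0.022, 0.0666]
ee_rot: [0.79, 0.613, 0.003, 0.001]
contact_force: [-0.4, -0.1, -0.3]
width: 0.0141
t 26.77 tcp [579.3  22.   66.6] yaw 75.6 w 14.1 F [-0.4 -0.1 -0.3] j [-0.08  0.64  1.82  0.    0.68 -1.4 ]
turn [ 0.0058 -0.0007 -0.5405] shift [ 0.262  -0.0571  0.0018]
```

View pics/s16.png

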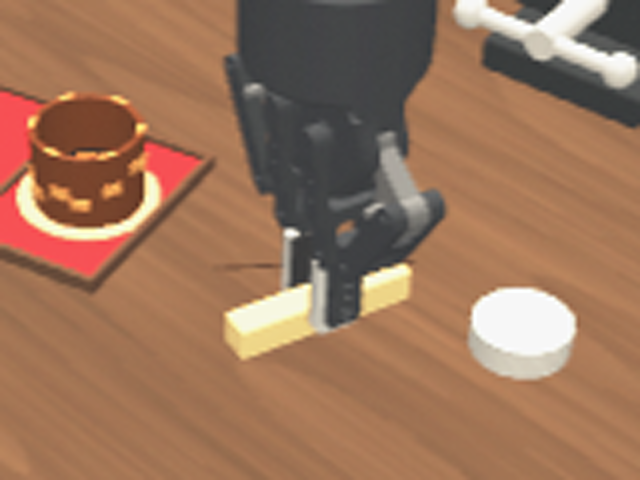

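```bash
python3 -m jog '[[[0,0,0],[0,0,-0.05],0.006],[[0.006,0,-0.13],[0.05,-0.01,-0.06],0.006],[[0.006,0,-0.27],[0.1,-0.02,-0.06],0.006],[[0.006,0,-0.4],[0.15,-0.032,-0.06],0.006],[[0.006,0,-0.54],[0.2,-0.044,-0.06],0.006]]'; python3 plan.py 589 290 90 106.6
```

```text
clock: 27.45
tcp_pos: [0.5847, 0.2281, 0.1235]
ee_rot: [0.596, 0.803, -0.001, -0.002]
contact_force: [0.7, -0.7, -0.1]
width: 0.0142
t 27.45 tcp [584.7 228.1 123.5] yaw 106.8 w 14.2 F [ 0.7 -0.7 -0.1] j [ 0.27  0.61  1.65  0.    0.88 -1.6 ]
turn [-0.0052 -0.0021  0.0038] shift [0.0579 0.0222 0.0335]
```

```bash
python3 -m jog '[[[-0.005,-0.002,0.003],[0.035,0.013,0],0.006],[[-0.005,-0.002,0.003],[0.058,0.022,0.03],0.006],[[-0.005,-0.002,0.003],[0.058,0.022,0.08],0.006],[[-0.005,-0.002,0.003],[0.058,0.022,0.09],0.006],[[-0.005,-0.002,0.003],[0.058,0.022,0.09],0.006]]'; python3 plan.py 589 290 9.3 106.6;  python3 - <<'E'
from h import *
S=snap("side"); cv2.imwrite("pics/s17.png",cv2.resize(S["bgr"][120:240,160:320],(640,480),interpolation=cv2.INTER_CUBIC))
E
```

```text
clock: 28.08
tcp_pos: [0.5894, 0.2882, 0.0345]
ee_rot: [0.599, 0.801, 0.0, 0.0]
contact_force: [0.3, -0.2, -0.4]
width: 0.0141
t 28.07 tcp [589.4 288.2  34.5] yaw 106.4 w 14.1 F [ 0.3 -0.2 -0.4] j [ 0.35  0.76  1.63 -0.    0.75 -1.5 ]
turn [ 0.0001  0.     -0.0039] shift [0.0018 0.0001 0.0252]
```

View pics/s17.png

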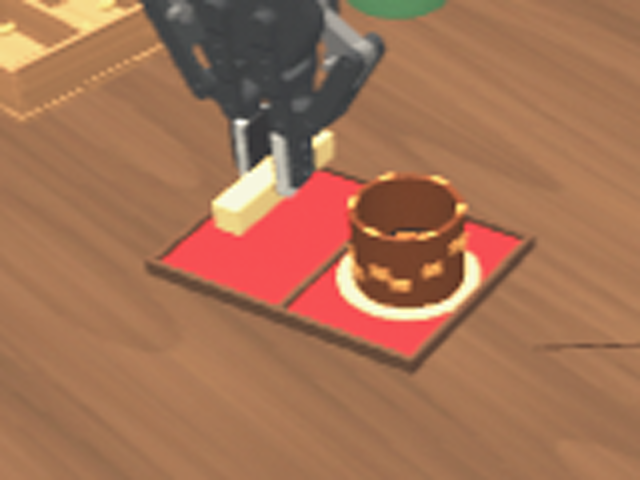

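The stick hangs over the bay, parallel to the divider. Lowering.

```bash
python3 -m jog '[[[0,0,-0.004],[0.001,0,0.012],0.006],[[0,0,-0.004],[0.001,0,0.019],0.006],[[0,0,-0.004],[0.001,0,0.022],0.006],[[0,0,-0.004],[0.001,0,0.0225],0.006]]'; python3 plan.py 589 290 9.3 106.6
```

```text
clock: 28.62
tcp_pos: [0.5892, 0.2895, 0.0123]
ee_rot: [0.597, 0.802, 0.001, 0.0]
contact_force: [0.3, -0.6, -0.4]
width: 0.0142
t 28.62 tcp [589.2 289.5  12.3] yaw 106.6 w 14.2 F [ 0.3 -0.6 -0.4] j [ 0.36  0.79  1.64 -0.    0.71 -1.5 ]
turn [ 0.0013 -0.0001  0.0004] shift [ 0.0005 -0.      0.003 ]
```

```bash
python3 -m jog '[[[0,0,0],[0,0,0.0015],0.006],[[0,0,0],[0,0,0.0025],0.006],[[0,0,0],[0,0,0.0025],0.006]]'; python3 -m jog '[[[0,0,0],[0,0,0.0007],0.006],[[0,0,0],[0,0,0.0007],0.006]]'
```

```text
clock: 29.0
tcp_pos: [0.5892, 0.2896, 0.0099]
ee_rot: [0.597, 0.802, 0.001, 0.0]
contact_force: [0.5, -0.4, 0.0]
width: 0.0141
clock: 29.25
tcp_pos: [0.5892, 0.2896, 0.0094]
ee_rot: [0.597, 0.802, 0.001, 0.0]
contact_force: [-0.0, -0.0, 2.0]
width: 0.0139
```

```bash
python3 -m jog '[[[0,0,0],[0,0,0.0003],0.028],[[0,0,0],[0,0,0],0.03],[[0,0,0],[0,0,0],0.03],[[0,0,0],[0,0,-0.05],0.03],[[0,0,0],[0,0,-0.11],0.03]]'; python3 plan.py 460 -80 140 60
```

```text
clock: 29.88
tcp_pos: [0.5885, 0.2893, 0.1194]
ee_rot: [0.597, 0.802, -0.0, -0.0]
contact_force: [0.3, 0.9, 0.4]
width: 0.0299
t 29.88 tcp [588.5 289.3 119.4] yaw 106.6 w 29.9 F [0.3 0.9 0.4] j [ 0.36  0.65  1.59 -0.    0.9  -1.5 ]
turn [-1.100e-03  6.000e-04  8.137e-01] shift [-0.3171 -0.2288 -0.0204]
```

```bash
python3 -m jog '[[[0,0,0],[-0.05,-0.035,-0.03],0.03],[[0,0,0],[-0.1,-0.07,-0.03],0.03],[[0,0,0],[-0.15,-0.105,-0.03],0.03],[[0,0,0],[-0.2,-0.14,-0.03],0.03],[[0,0,0],[-0.25,-0.175,-0.03],0.03]]'; python3 -m jog '[[[0,0,0],[-0.05,-0.03,0],0.03],[[0,0,0],[-0.09,-0.05,0],0.03],[[0,0,0],[-0.09,-0.05,0],0.03]]';  python3 - <<'E'
from h import *
T=snap('top');S=snap("side"); cv2.imwrite("pics/s18.png",cv2.resize(S["bgr"][140:240,170:320],(720,480),interpolation=cv2.INTER_CUBIC))
cv2.imwrite("pics/t18.png",cv2.resize(T["bgr"][150:250,160:480],(800,250),interpolation=cv2.INTER_CUBIC))
cv2.imwrite("pics/t18f.png",T["bgr"])
E
```

```text
clock: 30.5
tcp_pos: [0.492, -0.0018, 0.1491]
ee_rot: [0.597, 0.802, 0.001, 0.001]
contact_force: [0.5, -0.8, 0.8]
width: 0.0298
clock: 30.88
tcp_pos: [0.4703, -0.1031, 0.149]
ee_rot: [0.599, 0.801, 0.001, 0.001]
contact_force: [0.6, 0.6, -0.8]
width: 0.0301
```

View pics/s18.png

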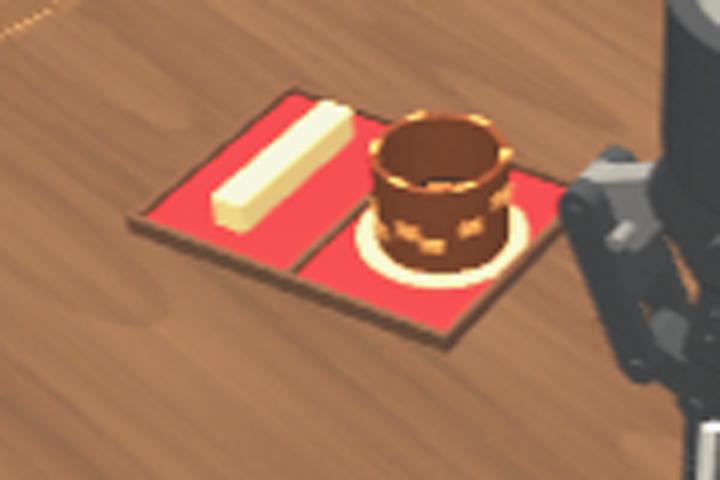

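View pics/t18f.png

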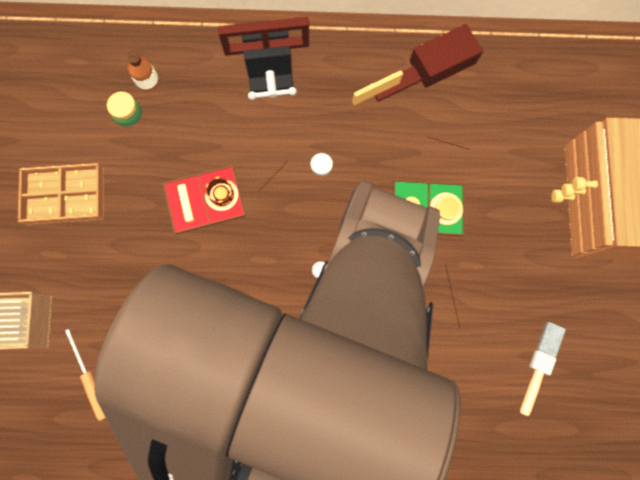

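Run:
```python
from h import *
T=snap('top');S=snap("side")
cream=lambda H:((H[...,0]>15)&(H[...,0]<42)&(H[...,2]>150)&(H[...,1]<130))
c=np.array([599.8,251.3]);a=np.radians(16.6);X=np.array([np.cos(a),np.sin(a)]);Y=np.array([-X[1],X[0]])
for n,d,u,v,r in(("top",T,186,202,22),("side",S,229,174,19)):
    h=blob(d,u,v,r,rule=cream); f=foot(d,h,.012)*1000; q=ray(d,*cen(h),.012)[:2]*1000
    R=cv2.minAreaRect(f.astype(np.float32)); print(n,"stick",np.round(q,1),"in tray",np.round([(q-c)@X,(q-c)@Y],1),np.round(R[1],1),round(R[2],1))
grey=lambda H:((H[...,1]<60)&(H[...,2]>150))
for n,(u,v,r,z) in dict(clear=(370,223,24,.008),steel=(276,290,20,.013)).items():
    h=blob(S,u,v,r); print(n,np.round(cen(h),1),np.round(ray(S,*cen(h),z)*1000,1))
cv2.imwrite("pics/t19.png",cv2.resize(T["bgr"][160:240,155:255],(800,640)[:2] if 0 else (750,600),interpolation=cv2.INTER_CUBIC))
```

```text
top stick [592.  276.7] in tray [-0.2 26.5] [86.5 62.6] 16.6
side stick [586.2 271.1] in tray [-7.4 22.8] [119.7  66.2] 57.4
clear [364.5 219.2] [688.8   5.8   8. ]
steel [275.8 288.9] [447.4 -10.8  13. ]
```

View pics/t19.png

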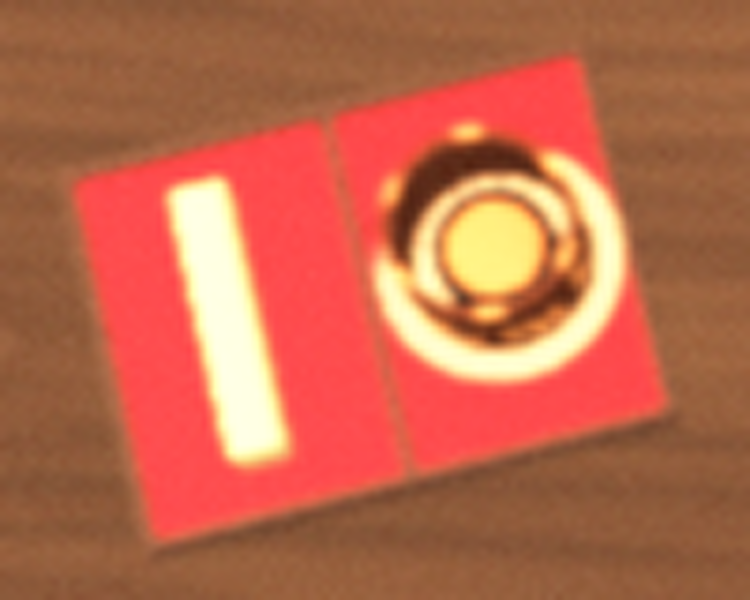

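```bash
python3 - <<'E'
from h import *
T=snap('top');S=snap("side")
c=np.array([599.8,251.3]);a=np.radians(16.6);X=np.array([np.cos(a),np.sin(a)]);Y=np.array([-X[1],X[0]])
H=cv2.cvtColor(T["bgr"],cv2.COLOR_BGR2HSV)
m=((H[...,0]>15)&(H[...,0]<42)&(H[...,1]<130)&(H[...,2]>180)).astype(np.uint8); m[:,:165]=0;m[:,200:]=0;m[:175]=0;m[230:]=0
h=cv2.findContours(m,0,1)[0]; h=max(h,key=cv2.contourArea).reshape(-1,2); q=ray(T,*cen(h),.016)[:2]*1000
R=cv2.minAreaRect((foot(T,h,.02)*1000).astype(np.float32))
print("stick tray xy",np.round([(q-c)@X,(q-c)@Y],1),np.round(R[1],1),R[2])
h=blob(T,321,164,24);print("clear",np.round(ray(T,*cen(h),.008)*1000,1))
HS=cv2.cvtColor(S["bgr"],cv2.COLOR_BGR2HSV)
m=(((HS[...,2]<135)&(HS[...,0]<15))).astype(np.uint8); 
m[:,:246]=0;m[:,279:]=0;m[:160]=0;m[200:]=0
ys,xs=np.nonzero(m); hh=cv2.convexHull(np.c_[xs,ys].astype(np.float32)).reshape(-1,2)
q=ray(S,*cen(hh),.027)[:2]*1000; print("hood side",np.round(q,1),np.round([(q-c)@X,(q-c)@Y],1),np.ptp(hh,axis=0))
E
python3 -c "
import cv2;a=cv2.imread('pics/t18f.png')"; python3 plan.py 460 -80 140 60
```

```text
stick tray xy [ 0.  40.8] [85.5 17.7] 16.401506423950195
clear [689.   -7.5   8. ]
hood side [611.2 209.1] [ -1.1 -43.8] [32. 35.]
t 31.18 tcp [470.8 -99.7 148.8] yaw 106.7 w 30.1 F [-0.1 -0.9  0.1] j [-0.35  0.4   2.    0.    0.74 -2.21]
turn [ 1.300e-03 -7.000e-04  8.154e-01] shift [ 0.022  -0.0047  0.0088]
```

Run:
```python
from h import *
S=snap("side","side_end.png"); print(arm.state()["clock"])
```

```text
31.225
```

View pics/side_end.png

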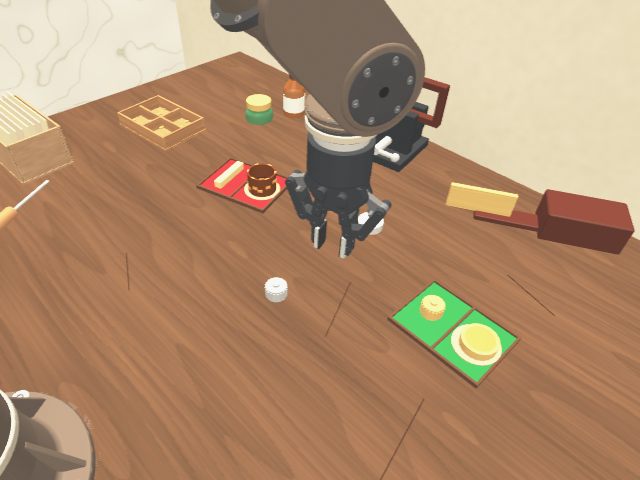

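Everything is in place: the red kit is at (245,184), the green kit at (453,331), and the arm is clear of both. Handing in.

```bash
python3 -c "
from workcell import arm
print(arm.sign_off())"
```

```text
the job is handed in; nothing more can be done
None
```

I made up both kits in the order asked and handed the job in at about 31 s on the robot's clock. The arm was clear of everything.

**Green tray**
- The large amber lens is flat on the cork pad, about 2 mm from its centre by both cameras.
- The brass knob is upright in the bay, released at about the bay's centre. I checked this by eye in the pictures, not with a separate measurement.

**Red tray**
- The small lens is on its pad, within about 1 mm of centre by the top camera. My side-camera mask for it was clipped, so I ignored that reading.
- The tortoiseshell hood stands over the small lens, which shows inside it from above with space all round. A rough side-view mask, also clipped, put the hood about 4 mm off centre. That disagrees with where the gripper released it (within about 1 mm) and with the picture.
- The boxwood stick lies in the middle of the bay, within about 1 mm and 0.2° of parallel to the divider.

**Left alone:** the clear lens and steel knob measured the same as at the start. One side-view reading of the clear lens was off because the arm was partly in front of it; the top view showed it unmoved.

The largest wrist force I saw was about 16 N, well under the limit.

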